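# Seat a board in the spring-contact test jig

### The arm

A 6-joint arm with a two-finger parallel gripper is mounted at the origin on the work surface. World frame = base frame: x ahead of the robot, y to its left, z up, the work surface at z = 0. Lengths are in m, angles in rad, forces in N, time in s.
With the tool pointing down it reaches from about 0.3 to 0.775 m from the base axis. Payload 14.6 kg.
Tool frame: the origin (TCP) lies on the centre line of the jaws, within the pads' length; the fingertips stand 11 mm ahead of it and the grasp point (between the pads) lies 8 mm behind it; y points along the fingers, x is the direction in which the jaws open and shut, and the axes are right-handed (so a half turn about y gives the same grasp; the last joint's range is limited). The gripper opens to 94 mm and grips with 3 to 60 N. Pads are 16 mm wide; open, the fingers measure 119 mm over their backs; the gripper's body (75 mm by 177 mm) begins 78 mm behind the grasp point.
Start: joints at [1.117, 0.3, 1.521, -0, 1.321, -0.067], TCP at [0.207, 0.509, 0.216] pointing down, gripper open.
Joint ranges: [-3.03, 3.03], [-0.79, 2.21], [0.23, 2.52], [-1.04, 4.18], [0, 3.07], [-2.55, 2.55]. Speed limits (rad/s): [2.22, 2.22, 2.57, 3.14, 3.14, 3.14].

### API

Orientations are given as [roll, pitch, yaw] about the fixed x, y, z axes, in that order (R = Rz(yaw) Ry(pitch) Rx(roll)).
In Python, from station import ctrl, imaging gives the robot as it stands. The module is installed in compiled form; this text tells all that it offers.
- The arm moves only by the tool apply_moves, never from a script. Its argument "deltas" is a list of rows, each an object with "dp": the shift along the tool's x, y, z in m, a list of three; "roll": the turn about the tool's y in rad; "grip": the closure, from -1 (fully open) to 1 (shut). In form: [{"dp": [tx, ty, tz], "roll": roll, "grip": grip}, ...]. A call has 1 to 10 rows; each row shifts and turns the commanded pose from where the row before left it, along the tool's axes as they then stand; what a row does not reach is not made up. A row lasts 1/8 s, in which the tool goes at most 62.5 mm and 10.7 degrees, less where a joint would pass 70% of its speed; a pose out of reach is approached as far as the arm can. A call with a gripper value outside its range is refused whole. The fingers move at their own pace and stop on an object; "newtons" is the grip in N (left out, the last holds). Time passes only in rows, so rows that do not move let the fingers close. It gives the time, the measured TCP pose, the force and the opening at its end, in the units of the state.
- ctrl.get_obs(): the state, without advancing time (a new reading comes with each control period).
- imaging.camera(name): name is "scene" or "top" or "wrist"; returns the picture (400x640x3 uint8, blue, green, red); there is no depth.
- imaging.camera_info(name): a dict with "K" (3x3 intrinsics, pixels), "world_from_camera" (4x4, takes a point from camera to world coordinates). Camera axes: x right, y down, z forward; pixel columns grow to the right and rows downward; lengths in m; the calibration is good to about 2 mm. The wrist camera is an equidistant fisheye: a pixel r from the principal point sees the ray r / f radians off the axis. A picture is of the moment at which its call begins: read the wrist's pose just before it. camera_info takes no time and is no camera call; for the wrist camera it gives the pose at the moment of the call.
- ctrl.hand_in(): hands the job in, once; it reports no verdict.
The state is a dict: "time_s": time; "qpos": joint angles; "joint_vel": joint speeds; "tau": joint torques, N m; "ee_pos": TCP position; "eef_rot": TCP orientation; "force": force on the tool from outside, world axes, zero at the start; "moment": the same for the moment, N m; "grip_width": finger opening in m.
Only numpy, scipy, OpenCV 4.12 (cv2) and the standard library are available. Lean on these libraries where they do the work, as an engineer would, in place of code of your own. Each camera call takes 0.05 s, during which the arm holds its last target. There are 200 camera calls.

### The job

Take the circuit board off its leaning rest, slide it down between the two card guides of the test jig until it stands on the sprung contacts, then swing both ejector levers fully upright so that they press the board home and hold it there. Either face of the board may face the robot. Leave the other things on the bench where they are, and let go of everything at the end.

Things in the scene. Friction and masses are not known exactly. Their poses are not given: they have to be found in the camera images.
- board: Loose green circuit board, 140 mm wide (y), 90 tall (z), 5 thick (x), about 0.25 kg. Origin: middle of its lower edge, z up the board. A metal can (62 wide, z 22 to 62 mm) and chips stand out up to 11.5 mm from the middle plane on the +x face only; the outer 15 mm at each side edge are bare. Starts on the rest, its z axis leaning 0.40 rad towards the rest's -x (robot's side).
- board_grip (a point): Centre of the aluminium grip bar on the middle of the board's top edge: 12 mm thick (board's x), 60 wide (y), z 88 to 122 mm; this point is at z = 107 mm. Pinch it across its thickness, with the fingers along the board's z; it is free on both sides. Axes as the board's.
- rest: Fixed leaning rest, aluminium and dark steel, base plate 120 x 130 mm; origin: centre of its underside, y along the board's width. The board leans with its -x face on two posts at y = +-50 mm that reach 66 mm up it; a 16 mm lip holds its foot in front, cheeks hold its side edges. Pull the board out along its own z axis; 20 mm clears lip and cheeks.
- jig: Fixed test jig, black base plate 130 x 230 x 12 mm; origin: centre of its underside, z up, y from guide to guide. The board goes in upright from above, its width along the jig's y, its middle at y = 0. Seated home, the board's lower edge is 20 mm above this origin, held down by the closed levers. Lever brackets at y = +-96 mm, 120 mm tall.
- jig_mouth (a point): Jig point x = 0, y = 0, z = 85 mm, level with the tops of the two grey guides. Their slots are 8 mm wide (x), no lead-in, bottoms at y = +-72 mm. The guide pair (both together) is fastened up to 4 mm off this point in +x or -x, anew each time: not reported, to be seen or felt. A board that is off by over 1.5 mm lands on the guide tops instead of sliding in. Axes as the jig's.
- contact_top (a point): Jig point midway between two brass sprung contact blocks (30 mm long in x, at y = +-46 mm), at the height z = 28 mm of their tops when free. They carry the board's lower edge: together they give about 6 N when just touched and 10 N pressed 8 mm down to home (z = 20 mm), and lift it again if the levers do not hold it. The point does not move.
- lever_l (a joint): Dark steel ejector lever at the jig's +y end, hinge axis along jig x at y = +96, z = 110 mm. 0 = closed, at its stop (arm upright, nose level over the board's top corner); grows as the arm swings outwards, starts 0.75 to 0.9 rad, at most 0.95. Over 0.7 rad its nose is clear of the board's way. Stays where it is left (friction 0.25 N m). Meets the board at about 0.26 rad, then presses it down.
- lever_r (a joint): The same lever mirrored at the jig's -y end, hinge at y = -96 mm, z = 110 mm; 0 = closed, grows as its arm swings outwards (to -y). Either lever can be pushed shut from its outer side, about 10 to 15 N at 40 mm from the hinge once it presses the board; it then stays shut by its friction. Closing one whole lever before the other is all right.
- lever_l_tip (a point): Middle of the end of the +y lever's arm, 62 mm from its hinge. The arm is a bar 20 mm wide (jig's x) and 10 mm thick, its end with a black plastic sleeve 24 x 12 mm; the nose is 31 mm long, its underside level with the hinge when closed.
- lever_r_tip (a point): Middle of the end of the -y lever's arm, 62 mm from its hinge; same sizes. Push a lever from outside near its end and follow its arc (inwards and up): a level push on the end of a wide open arm sticks and needs 30 N.
- spool: Bystander: grey plastic spool, 60 mm across, 50 mm tall, standing; origin: centre of its underside. Leave alone.
- bottle: Bystander: white plastic bottle, 48 mm across, 120 mm tall, standing; origin: centre of its underside. Leave alone.
- screwdriver: Bystander: screwdriver lying on the bench at the side. Leave alone.
- meter: Bystander: black hand meter, 150 x 75 x 32 mm, lying on the bench at the side; origin: centre of its underside. Leave alone.

How it is judged:
On the way:
1. the board stands upright in both guides, its lower edge down on the sprung contacts, with both levers still open (z of board in the frame of jig between 0.016 and 0.033 m and x of board in the frame of jig between -0.008 and 0.008 m and y of board in the frame of jig between -0.006 and 0.006 m and angle between the z axis of board and the z axis of jig, either way round below 0.12 rad and value of joint each of lever_l, lever_r above 0.4 rad), for 0.2 s.
At the end, for the whole second after the job is handed in: The board stands at rest in both guides, upright within 4 degrees, its lower edge no more than 2.8 mm above home (20 mm over the jig's underside), both levers within 0.1 rad of closed (z of board in the frame of jig between 0.016 and 0.0228 m and x of board in the frame of jig between -0.008 and 0.008 m and y of board in the frame of jig between -0.006 and 0.006 m and angle between the z axis of board and the z axis of jig, either way round below 0.07 rad and value of joint each of lever_l, lever_r below 0.1 rad and linear speed of board below 0.02 m/s); the robot touches nothing.
It fails at once if a bystander is moved by more than 25 mm (distance of any of spool, bottle, screwdriver, meter from where it was at the start of the episode above 0.025 m).
It also fails if it takes over 72 s, if anything falls off the work surface, if the arm or the gripper's body presses on something with over 40 N, if the wrist force passes 120 N, or if a joint passes its speed limit or range.

## Working session

There is one attempt and no reset: what is moved stays moved. The work goes in short steps, Python scripts to look and compute and a tool call to move; the robot and the scene stay as the last step left them, time stands still between calls to the robot, and variables do not carry over. Pictures are saved under pics/ and viewed, about 8 in all and at most 12, crops included, and the job is handed in when it is done.

Besides the shell and the picture viewer there is one more tool, called as a command line: name --argument value ..., lists and objects as JSON in quotes. apply_moves: Moves the arm, as the interface text tells. Its arguments: {"type":"object","properties":{"deltas":{"type":"array"},"newtons":{"type":"number"}},"required":["deltas"]}

```bash
mkdir -p pics
cat > h.py <<'E'
import numpy as np, cv2
from station import ctrl, imaging
from scipy.spatial.transform import Rotation as R
def snap(n,f):
    im=imaging.camera(n); cv2.imwrite(f'pics/{f}.png',im); return im
def ray(n,u,v,info=None):
    i=info or imaging.camera_info(n); K=np.array(i['K']);T=np.array(i['world_from_camera'])
    x=(u-K[0,2])/K[0,0]; y=(v-K[1,2])/K[1,1]
    if n=='wrist':
        r=np.hypot(x,y); d=np.array([x/r*np.sin(r),y/r*np.sin(r),np.cos(r)]) if r>0 else np.array([0,0,1.])
    else: d=np.array([x,y,1.])
    d=T[:3,:3]@d; return T[:3,3],d/np.linalg.norm(d)
def onz(n,u,v,z,info=None):
    o,d=ray(n,u,v,info); return o+d*(z-o[2])/d[2]
def proj(n,p,info=None):
    i=info or imaging.camera_info(n); K=np.array(i['K']);T=np.array(i['world_from_camera'])
    c=T[:3,:3].T@(np.array(p)-T[:3,3])
    if n=='wrist':
        a=np.arctan2(np.hypot(c[0],c[1]),c[2]);h=np.hypot(c[0],c[1]);x,y=c[0]/h*a,c[1]/h*a
    else: x,y=c[0]/c[2],c[1]/c[2]
    return np.array([K[0,0]*x+K[0,2],K[1,1]*y+K[1,2]])
def tri(r1,r2):
    (o1,d1),(o2,d2)=r1,r2
    s=np.linalg.lstsq(np.c_[d1,-d2],o2-o1,rcond=None)[0]
    a,b=o1+s[0]*d1,o2+s[1]*d2; return (a+b)/2,np.linalg.norm(a-b)
E
python3 - <<'E'
from h import *
np.set_printoptions(precision=4,suppress=True)
a=snap('scene','s0');b=snap('top','t0')
for n in('scene','top','wrist'):
    i=imaging.camera_info(n);print(n,np.array(i['K']).tolist());print(np.array(i['world_from_camera']))
o=ctrl.get_obs();print(o)
E
```

```text
scene [[404.37142568694486, 0.0, 315.97288272133267], [0.0, 404.37142568694486, 202.11937388235216], [0.0, 0.0, 1.0]]
[[ 0.2513  0.7999 -0.5449  1.2939]
 [ 0.9679 -0.205   0.1454 -0.1911]
 [ 0.0046 -0.564  -0.8258  1.2138]
 [ 0.      0.      0.      1.    ]]
top [[372.1692074398206, 0.0, 318.8102435874764], [0.0, 372.1692074398206, 201.2114726122142], [0.0, 0.0, 1.0]]
[[-0.0104 -0.9875  0.1572  0.4074]
 [-0.9999  0.0098 -0.0044  0.0173]
 [ 0.0028 -0.1572 -0.9876  1.3037]
 [ 0.      0.      0.      1.    ]]
wrist [[309.70691628693146, 0.0, 324.9082405657547], [0.0, 309.70691628693146, 202.9646549191609], [0.0, 0.0, 1.0]]
[[ 0.3769  0.8876  0.2649  0.1299]
 [ 0.9263 -0.3611 -0.108   0.5417]
 [-0.0002  0.2861 -0.9582  0.3855]
 [ 0.      0.      0.      1.    ]]
{'time_s': 0.1, 'qpos': array([ 1.1174,  0.3004,  1.5215,  0.    ,  1.3207, -0.0666]), 'joint_vel': array([-0.0014,  0.0001, -0.0014,  0.0007, -0.0013, -0.    ]), 'tau': array([  0.0006, -53.2649, -35.328 ,   0.0709,   0.0235,  -0.    ]), 'ee_pos': array([0.2074, 0.5092, 0.216 ]), 'eef_rot': array([-1.5707,  0.001 ,  1.184 ]), 'force': array([0.0992, 0.0345, 0.3881]), 'moment': array([-0.0237, -0.006 , -0.0018]), 'grip_width': 0.09400558864916193}
```

View pics/s0.png

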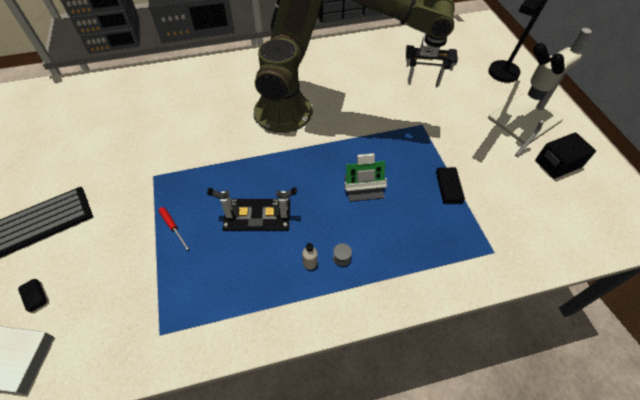

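View pics/t0.png

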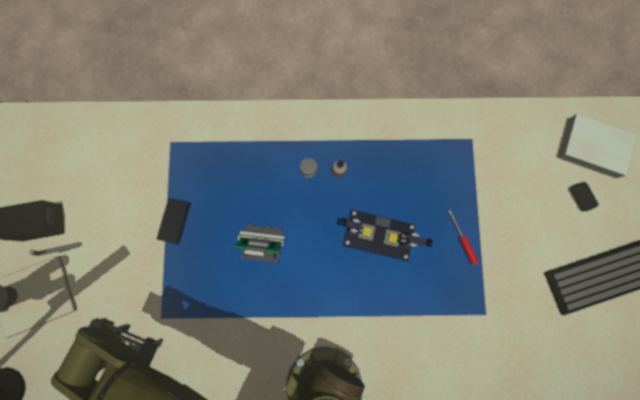

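Run:
```python
from h import *
np.set_printoptions(precision=4,suppress=True)
a=cv2.imread('pics/s0.png');b=cv2.imread('pics/t0.png')
# jig plate corners in top by dark mask; contacts by yellow; board green
hs=cv2.cvtColor(b,cv2.COLOR_BGR2HSV); ha=cv2.cvtColor(a,cv2.COLOR_BGR2HSV)
def blobs(m,amin):
    n,l,s,c=cv2.connectedComponentsWithStats(m.astype(np.uint8)); return [(c[i],s[i]) for i in range(1,n) if s[i,4]>=amin]
def show(name,h):
    y=cv2.inRange(h,(18,60,90),(35,255,255)); g=cv2.inRange(h,(40,80,40),(85,255,255))
    for k,m,z in(('yel',y,.028),('grn',g,.06)):
        for c,s in blobs(m,8):
            if c[1]>130 and 190<c[0]<460: print(name,k,c,s,onz(name,*c,z))
show('top',hs);show('scene',ha)
for u,v in [(351,210),(415,220),(408,261),(344,247),(383,222)]: print('plate',onz('top',u,v,.012))
print('rest',onz('top',261,254,.01),onz('top',260,230,.06),'spool',onz('top',309,168,.05),'bottle',onz('top',340,168,.12))
big=cv2.resize(np.vstack([b[200:280,220:450],a[140:250,190:420]]),None,fx=3,fy=3,interpolation=cv2.INTER_CUBIC);cv2.imwrite('pics/z0.png',big)
```

```text
top yel [366.5618 231.3258] [361 226  11  11  89] [ 0.5043 -0.151   0.028 ]
top yel [392.5914 237.4624] [388 232  10  12  93] [ 0.4824 -0.2394  0.028 ]
top yel [305.5    356.1905] [301 352   9   9  42] [0.1001 0.0603 0.028 ]
top yel [353.931  369.1034] [350 363  10  15  58] [ 0.0586 -0.0964  0.028 ]
top yel [296.6765 369.1471] [294 366   7   7  34] [0.0606 0.089  0.028 ]
top yel [290.8462 385.9904] [287 378   9  17 104] [0.0096 0.1078 0.028 ]
top yel [339.45 392.9 ] [336 391   7   5  20] [-0.013  -0.0481  0.028 ]
top grn [241.4474 243.9211] [235 238  14  11  76] [0.4643 0.2702 0.06  ]
top grn [272.5514 247.6355] [262 242  19  11 107] [0.4509 0.1668 0.06  ]
scene yel [243.0241 211.1325] [239 207   9  10  83] [ 0.485  -0.2387  0.028 ]
scene yel [268.9529 211.3529] [265 207   9  10  85] [ 0.5084 -0.1512  0.028 ]
scene grn [364.8421 170.3913] [346 161  39  23 437] [0.4409 0.2204 0.06  ]
plate [ 0.5807 -0.1008  0.012 ]
plate [ 0.5432 -0.3233  0.012 ]
plate [ 0.4023 -0.2921  0.012 ]
plate [ 0.4523 -0.0736  0.012 ]
plate [ 0.5374 -0.2114  0.012 ]
rest [0.4314 0.2124 0.01  ] [0.5099 0.2093 0.06  ] spool [0.7236 0.0445 0.05  ] bottle [ 0.705  -0.0583  0.12  ]
```

View pics/z0.png

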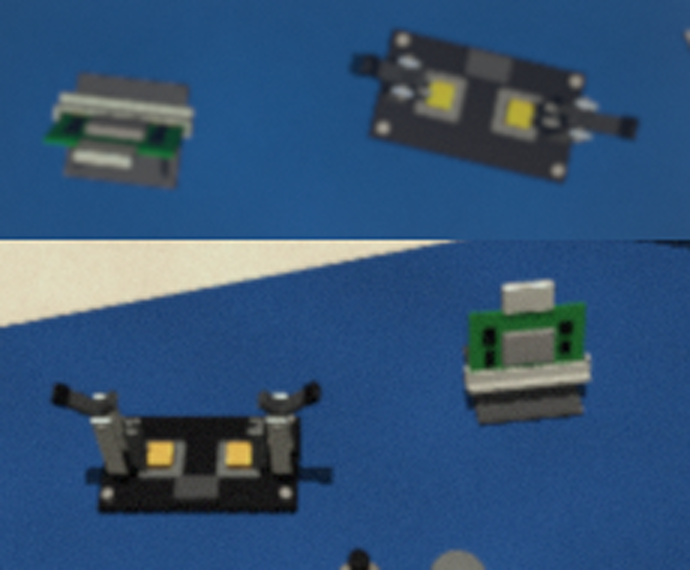

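The bar on the board is at about (254,253) in the top view and (366,159) in the scene view. The jig contacts are at (367,231) and (393,237) in the top view, which gives jig yaw of about -0.25. I'll move above the board for a close look.

apply_moves --deltas '[{"dp": [0,0,0],"roll": 0.17,"grip": -1},{"dp": [0,-0.01,0],"roll": 0.17,"grip": -1},{"dp": [0,-0.01,0],"roll": 0.17,"grip": -1},{"dp": [0,-0.01,0],"roll": 0.17,"grip": -1},{"dp": [0,-0.01,0],"roll": 0.17,"grip": -1},{"dp": [0,0,0],"roll": 0.17,"grip": -1},{"dp": [0,0,0],"roll": 0.17,"grip": -1},{"dp": [0,0,0],"roll": 0.17,"grip": -1}]'

```text
time_s: 1.1
ee_pos: [0.2074, 0.5092, 0.2561]
eef_rot: [-1.571, 0.0, -0.182]
force: [0.0, 0.5, -0.3]
grip_width: 0.0939
```

apply_moves --deltas '[{"dp": [0.034,0,-0.032],"roll": 0,"grip": -1},{"dp": [0.034,0,-0.032],"roll": 0,"grip": -1},{"dp": [0.034,0,-0.032],"roll": 0,"grip": -1},{"dp": [0.034,0,-0.032],"roll": 0,"grip": -1},{"dp": [0.034,0,-0.032],"roll": 0,"grip": -1},{"dp": [0.034,0,-0.032],"roll": 0,"grip": -1},{"dp": [0.034,0,-0.032],"roll": 0,"grip": -1},{"dp": [0.034,0,-0.032],"roll": 0,"grip": -1},{"dp": [0,0,0],"roll": 0,"grip": -1}]'

```text
time_s: 2.22
ee_pos: [0.4315, 0.2077, 0.2561]
eef_rot: [-1.571, 0.001, -0.18]
force: [0.1, 0.5, 0.4]
grip_width: 0.0941
```

Run:
```python
from h import *
np.set_printoptions(precision=4,suppress=True)
o=ctrl.get_obs();i=imaging.camera_info('wrist');a=snap('wrist','w1');np.savez('w1.npz',K=i['K'],T=i['world_from_camera'])
print(o['time_s'],o['ee_pos'],o['eef_rot'],o['qpos']);print(np.array(i['world_from_camera']))
s=tri(ray('top',254,252.7),ray('scene',366,159));print('bar',s)
```

```text
2.225 [0.4315 0.2077 0.2561] [-1.5713  0.0005 -0.1795] [ 0.3722  0.1103  1.6562 -0.0002  1.3759  0.5518]
[[ 0.984  -0.1705 -0.0518  0.4467]
 [-0.1782 -0.9428 -0.2816  0.2911]
 [-0.0008  0.2863 -0.9581  0.4255]
 [ 0.      0.      0.      1.    ]]
bar (array([0.434 , 0.2197, 0.116 ]), np.float64(0.002279257658285263))
```

View pics/w1.png

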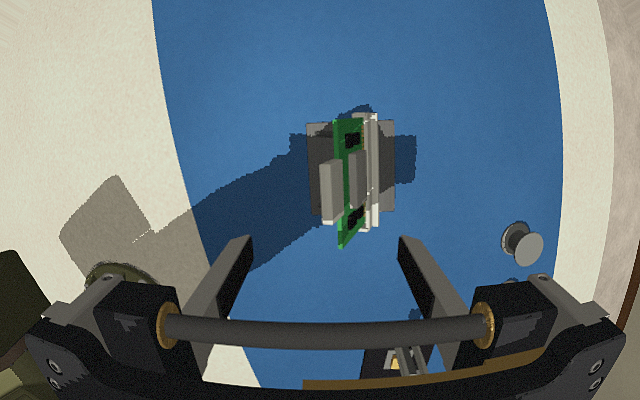

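The wrist view shows the board edge-on, with its bar at about (332,192) and the lip at about (368,170). I'll zoom in to get the bar corners.

Run:
```python
from h import *
a=cv2.imread('pics/w1.png')[110:260,295:425]
cv2.imwrite('pics/w1z.png',cv2.resize(a,None,fx=4,fy=4,interpolation=cv2.INTER_CUBIC))
```

```text
(no output)
```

View pics/w1z.png

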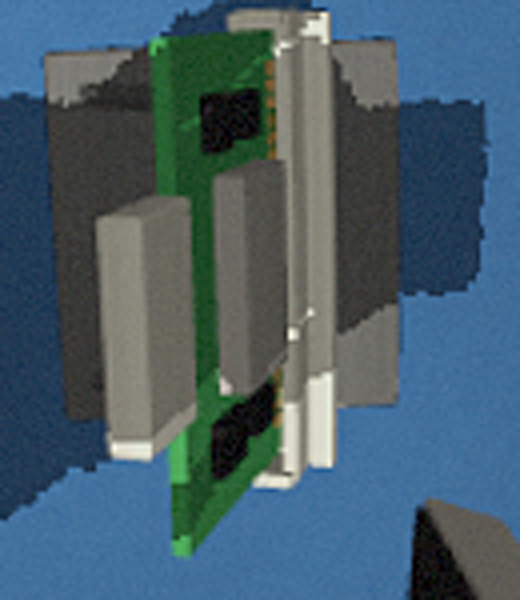

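Run:
```python
from h import *
np.set_printoptions(precision=4,suppress=True)
f=np.load('w1.npz');i={'K':f['K'],'world_from_camera':f['T']}
P=lambda x,y,z:onz('wrist',295+x/4,110+y/4,z,i)
for z in(.12,.125,.13,.135):
    A,B,C,D=[P(x,y,z) for x,y in((97,217),(107,442),(145,213),(152,445))]
    print(z,A,B,np.linalg.norm(A-B),'yaw',-np.arctan2((A-B)[0],(A-B)[1]),'R',C,D,np.linalg.norm(C-D))
    E,F=P(155,45,z-.035),P(180,548,z-.035);print('  board top edge',E,F,np.linalg.norm(E-F),np.arctan((E-F)[0]/(E-F)[1]))
for z in (.006,.01):
    q=[P(x,y,z) for x,y in((45,55),(68,418),(397,45),(397,405))];print(z,q,np.linalg.norm(q[0]-q[1]),np.linalg.norm(q[0]-q[2]),[np.arctan((a-b)[0]/(a-b)[1]) for a,b in((q[0],q[1]),(q[2],q[3]))],np.mean(q,0))
```

```text
0.12 [0.4318 0.242  0.12  ] [0.4235 0.183  0.12  ] 0.059544455155365904 yaw -0.13996324254147077 R [0.4438 0.2408 0.12  ] [0.435  0.1801 0.12  ] 0.06139110839916234
  board top edge [0.4543 0.2806 0.085 ] [0.4363 0.1332 0.085 ] 0.1485015837750883 0.12111931834232115
0.125 [0.4321 0.2428 0.125 ] [0.4239 0.1848 0.125 ] 0.058569966911017846 yaw -0.13996324254147027 R [0.4438 0.2417 0.125 ] [0.4352 0.1819 0.125 ] 0.06038639833360909
  board top edge [0.4542 0.2807 0.09  ] [0.4365 0.1355 0.09  ] 0.14632104969323398 0.12111931834232098
0.13 [0.4323 0.2436 0.13  ] [0.4243 0.1866 0.13  ] 0.05759547866666979 yaw -0.1399632425414707 R [0.4439 0.2425 0.13  ] [0.4354 0.1837 0.13  ] 0.059381688268055836
  board top edge [0.4541 0.2809 0.095 ] [0.4367 0.1378 0.095 ] 0.14414051561137967 0.12111931834232113
0.135 [0.4326 0.2444 0.135 ] [0.4247 0.1883 0.135 ] 0.05662099042232176 yaw -0.13996324254147105 R [0.4439 0.2433 0.135 ] [0.4356 0.1855 0.135 ] 0.05837697820250255
  board top edge [0.454 0.281 0.1  ] [0.4368 0.1401 0.1   ] 0.14195998152952533 0.12111931834232098
0.006 [array([0.4192, 0.2815, 0.006 ]), array([0.4028, 0.1541, 0.006 ]), array([0.5376, 0.2652, 0.006 ]), array([0.5207, 0.1376, 0.006 ])] 0.1283699789560114 0.11952411941287445 [np.float64(0.12796193401007236), np.float64(0.13133760544735706)] [0.4701 0.2096 0.006 ]
0.01 [array([0.4194, 0.2815, 0.01  ]), array([0.4032, 0.1554, 0.01  ]), array([0.5367, 0.2655, 0.01  ]), array([0.52 , 0.139, 0.01 ])] 0.12714599880742575 0.11838448263308914 [np.float64(0.1279619340100723), np.float64(0.1313376054473575)] [0.4698 0.2104 0.01  ]
```

apply_moves --deltas '[{"dp": [0,0,0],"roll": -0.05,"grip": -1},{"dp": [0.007,0.03,0.006],"roll": 0,"grip": -1},{"dp": [0,0.05,0],"roll": 0,"grip": -0.3},{"dp": [0,0.04,0],"roll": 0,"grip": -0.3},{"dp": [0,0.017,0],"roll": 0,"grip": -0.3},{"dp": [0,0,0],"roll": 0,"grip": 1},{"dp": [0,0,0],"roll": 0,"grip": 1},{"dp": [0,0,0],"roll": 0,"grip": 1},{"dp": [0,0,0],"roll": 0,"grip": 1}]' --newtons 14

```text
time_s: 3.4
ee_pos: [0.4383, 0.2149, 0.12]
eef_rot: [-1.57, -0.001, -0.126]
force: [-0.2, 0.5, -0.2]
grip_width: 0.0273
```

Run:
```python
from h import *
np.set_printoptions(precision=4,suppress=True)
o=ctrl.get_obs();print(o['time_s'],o['ee_pos'],o['eef_rot'],o['force'],o['moment'],o['grip_width'])
a=snap('wrist','w2');b=snap('scene','s2')
c=cv2.resize(a[60:330,180:500],None,fx=1.25,fy=1.25);d=cv2.resize(b[130:230,310:428],None,fx=3.4,fy=3.4)
d=cv2.copyMakeBorder(d[:338],0,max(0,c.shape[0]-338),0,0,0)[:c.shape[0]]
cv2.imwrite('pics/c2.png',np.hstack([c,d[:, :400]]))
```

```text
3.4 [0.4383 0.2149 0.12  ] [-1.5703 -0.0009 -0.1259] [-0.2342  0.4671 -0.2416] [-0.0064  0.08    0.0166] 0.02732997468511229
```

View pics/c2.png

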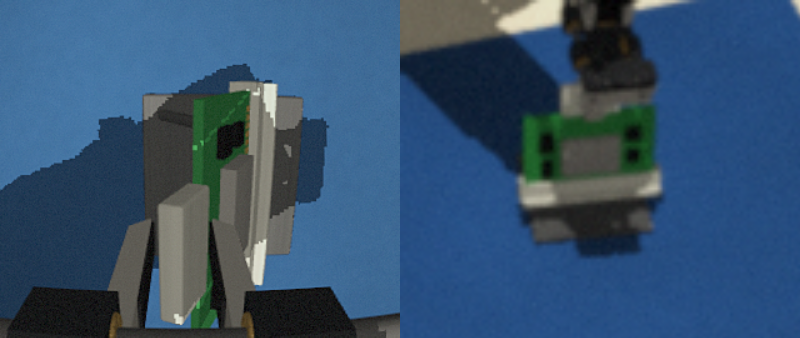

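apply_moves --deltas '[{"dp": [0,0,0],"roll": 0,"grip": 1},{"dp": [0,0,0],"roll": 0,"grip": 1},{"dp": [0,0,0],"roll": 0,"grip": 1}]'

```text
time_s: 3.88
ee_pos: [0.4387, 0.2149, 0.12]
eef_rot: [-1.57, -0.001, -0.126]
force: [3.2, 0.1, 6.0]
grip_width: 0.0237
```

apply_moves --deltas '[{"dp": [-0.002,-0.0046,0],"roll": 0,"grip": 1},{"dp": [-0.002,-0.0046,0],"roll": 0,"grip": 1},{"dp": [-0.002,-0.0046,0],"roll": 0,"grip": 1},{"dp": [-0.002,-0.0046,0],"roll": 0,"grip": 1},{"dp": [0,0,0],"roll": 0,"grip": 1}]' --newtons 18

```text
time_s: 4.5
ee_pos: [0.4306, 0.2156, 0.1381]
eef_rot: [-1.571, -0.001, -0.126]
force: [4.5, -1.6, 3.5]
grip_width: 0.0239
```

apply_moves --deltas '[{"dp": [-0.002,-0.0046,0],"roll": 0,"grip": 1},{"dp": [-0.002,-0.0046,0],"roll": 0,"grip": 1},{"dp": [0,-0.006,0],"roll": 0,"grip": 1},{"dp": [0,0,0],"roll": 0,"grip": 1}]'

```text
time_s: 5.0
ee_pos: [0.4261, 0.2162, 0.1531]
eef_rot: [-1.571, 0.0, -0.126]
force: [1.6, -1.0, 0.4]
grip_width: 0.023
```

Run:
```python
from h import *
a=snap('wrist','w3');b=snap('scene','s3')
c=cv2.resize(a[60:330,180:500],None,fx=1.25,fy=1.25);d=cv2.resize(b[130:230,310:428],None,fx=3.4,fy=3.4)
cv2.imwrite('pics/c3.png',np.hstack([c[:337],d[:337, :400]]))
```

```text
(no output)
```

View pics/c3.png

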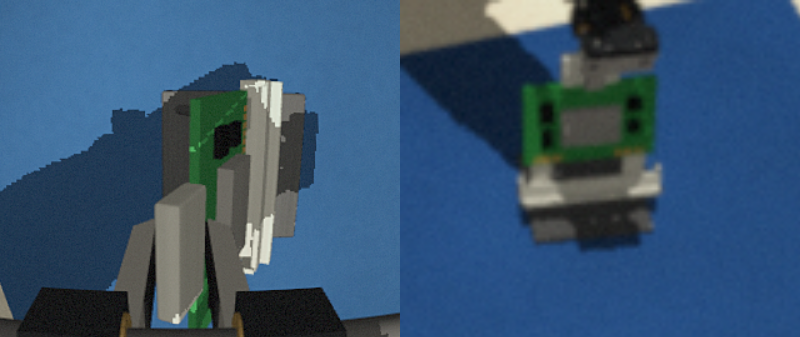

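The board now clears the lip and is still leaning in the pads. I'll lift it off the posts, moving +x, and raise the grip so it squares up.

apply_moves --deltas '[{"dp": [0.006,-0.006,0],"roll": 0,"grip": 1},{"dp": [0.006,-0.01,0],"roll": 0,"grip": 1},{"dp": [0.006,-0.015,0],"roll": 0,"grip": 1},{"dp": [0.006,-0.015,0],"roll": 0,"grip": 1},{"dp": [0.006,-0.02,0],"roll": 0,"grip": 1},{"dp": [0,-0.02,0],"roll": 0,"grip": 1},{"dp": [0,-0.01,0],"roll": 0,"grip": 1},{"dp": [0,0,0],"roll": 0,"grip": 1}]' --newtons 20

```text
time_s: 6.1
ee_pos: [0.456, 0.2126, 0.2495]
eef_rot: [-1.57, -0.0, -0.126]
force: [0.2, 0.4, -2.9]
grip_width: 0.0115
```

apply_moves --deltas '[{"dp": [0,-0.03,0],"roll": 0.124,"grip": 1},{"dp": [0.006,-0.0025,-0.048],"roll": 0,"grip": 1},{"dp": [0.006,-0.0025,-0.048],"roll": 0,"grip": 1},{"dp": [0.006,-0.0025,-0.048],"roll": 0,"grip": 1},{"dp": [0.006,-0.0025,-0.048],"roll": 0,"grip": 1},{"dp": [0.006,-0.0025,-0.048],"roll": 0,"grip": 1},{"dp": [0.006,-0.0025,-0.048],"roll": 0,"grip": 1},{"dp": [0.006,-0.0025,-0.048],"roll": 0,"grip": 1},{"dp": [0.006,-0.0025,-0.048],"roll": 0,"grip": 1},{"dp": [0,0,0],"roll": 0,"grip": 1}]' --newtons 45

```text
time_s: 7.35
ee_pos: [0.4067, -0.1736, 0.2982]
eef_rot: [-1.571, 0.002, -0.254]
force: [0.4, 0.6, -2.3]
grip_width: 0.0118
```

Run:
```python
from h import *
np.set_printoptions(precision=4,suppress=True)
o=ctrl.get_obs();i=imaging.camera_info('wrist');a=snap('wrist','w4');np.savez('w4.npz',K=i['K'],T=i['world_from_camera'],p=o['ee_pos'],r=o['eef_rot'])
print(o['time_s'],o['ee_pos'],o['eef_rot'],o['force'],o['grip_width'])
print(proj('wrist',[.494,-.195,.028]),proj('wrist',o['ee_pos']))
cv2.imwrite('pics/w4z.png',cv2.resize(a[20:340,200:600],None,fx=1.85,fy=1.85,interpolation=cv2.INTER_CUBIC))
```

```text
7.35 [ 0.4067 -0.1736  0.2982] [-1.5706  0.0017 -0.2536] [ 0.4377  0.6486 -2.2746] 0.011769940615077136
[386.8198 172.903 ] [325.2157 258.6963]
```

View pics/w4z.png

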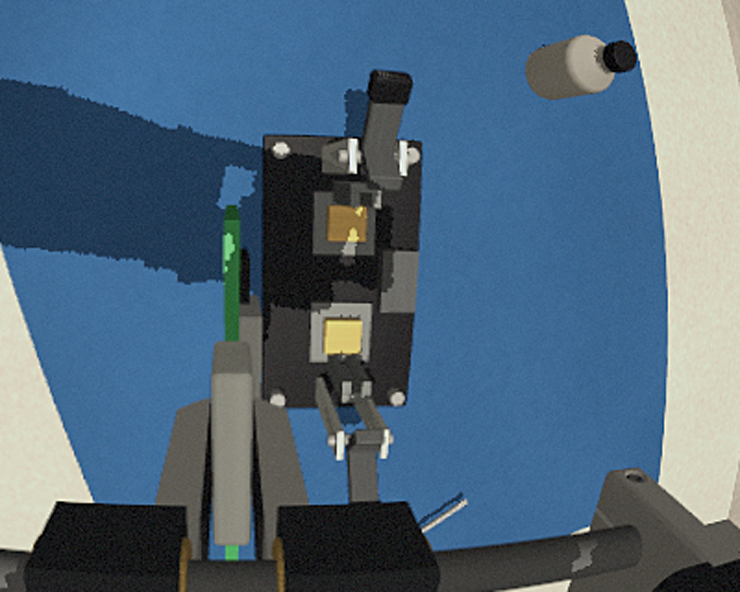

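The jig is in clear view at about (340,270), with the board hanging straight at column 232. I'll measure the plate and contacts and zoom in on the two guides.

Run:
```python
from h import *
np.set_printoptions(precision=4,suppress=True)
f=np.load('w4.npz');i={'K':f['K'],'world_from_camera':f['T']}
a=cv2.imread('pics/w4.png')
P=lambda x,y,z:onz('wrist',200+x/1.85,20+y/1.85,z,i)
q=np.array([P(x,y,.012) for x,y in((263,135),(421,143),(262,403),(408,408))]);print('plate',q,q.mean(0),'yaw',[-np.arctan2((s-t)[0],(s-t)[1]) for s,t in((q[2],q[0]),(q[3],q[1]))])
h=cv2.cvtColor(a,cv2.COLOR_BGR2HSV);m=cv2.inRange(h,(15,90,90),(35,255,255))
n,l,s,c=cv2.connectedComponentsWithStats(m);C=[]
for k in range(1,n):
    if s[k,4]>80 and 360<c[k][0]<420: print(c[k],s[k],onz('wrist',*c[k],.028,i)); C.append(onz('wrist',*c[k],.028,i))
p=[cv2.resize(a[y:y+50,360:430],None,fx=8,fy=6,interpolation=cv2.INTER_CUBIC) for y in(100,202)]
p=np.vstack(p); p=np.clip(p.astype(float)*2,0,255).astype(np.uint8);print(p.shape);cv2.imwrite('pics/w4g.png',p)
```

```text
plate [[ 0.459  -0.0686  0.012 ]
 [ 0.5834 -0.1016  0.012 ]
 [ 0.4045 -0.2859  0.012 ]
 [ 0.5303 -0.3254  0.012 ]] [ 0.4943 -0.1954  0.012 ] yaw [np.float64(2.89611117216417), np.float64(2.908447149371713)]
[387.0725 140.7325] [377 131  21  20 400] [ 0.5041 -0.1505  0.028 ]
[384.6543 201.6888] [375 193  21  19 376] [ 0.4816 -0.2388  0.028 ]
(600, 560, 3)
```

View pics/w4g.png

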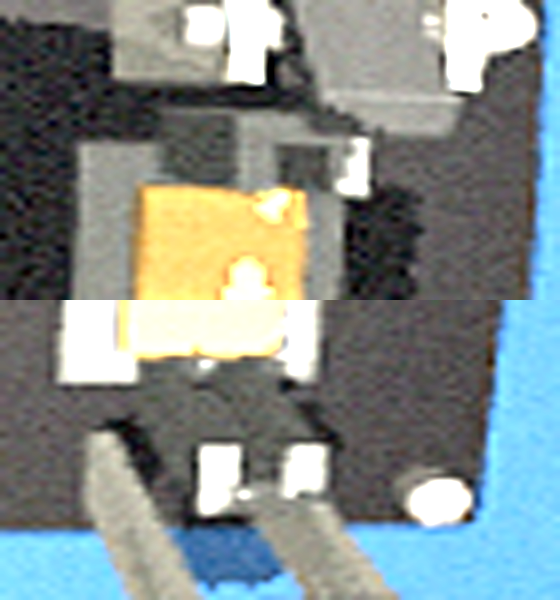

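Run:
```python
from h import *
np.set_printoptions(precision=4,suppress=True)
f=np.load('w4.npz');i={'K':f['K'],'world_from_camera':f['T']}
c=np.array([.4938,-.1950]);yw=-.247
J=np.array([[np.cos(yw),-np.sin(yw)],[np.sin(yw),np.cos(yw)]])
for n,x,y in(('+y slot edges',283,168),('',335,168),('-y edges',242,475),('',283,475),('-y outer',200,475),('',328,475),('+y right',370,168)):
    u=360+x/8; v=(100+y/6) if y<300 else 202+(y-300)/6
    p=onz('wrist',u,v,.085,i); print(n,p,'jig',J.T@(p[:2]-c))
# board as seen: green column at several depths -> board plane x in tool frame
a=cv2.imread('pics/w4.png');g=cv2.inRange(cv2.cvtColor(a,cv2.COLOR_BGR2HSV),(40,80,30),(85,255,255))
for r in (135,150,165,180,195):
    u=np.flatnonzero(g[r,290:345])+290
    print(r,u.min(),u.max())
ex=np.array([np.cos(f['r'][2]),np.sin(f['r'][2])])
# expected columns of board mid-plane at lower and top far corner
for z in(-.10,-.03,.0):
    for s in(.07,.0):
        p=f['p']+np.r_[-ex[1],ex[0],0]*s+[0,0,z];print(z,s,proj('wrist',p,i))
```

```text
+y slot edges [ 0.5082 -0.1296  0.085 ] jig [-0.002  0.067]
 [ 0.5164 -0.1314  0.085 ] jig [0.0064 0.0672]
-y edges [ 0.4743 -0.2624  0.085 ] jig [-0.0025 -0.0702]
 [ 0.4812 -0.2643  0.085 ] jig [ 0.0047 -0.0703]
-y outer [ 0.4672 -0.2605  0.085 ] jig [-0.0097 -0.07  ]
 [ 0.4888 -0.2664  0.085 ] jig [ 0.0126 -0.0705]
+y right [ 0.522  -0.1326  0.085 ] jig [0.0121 0.0674]
135 322 328
150 320 329
165 320 330
180 321 329
195 322 328
-0.1 0.07 [325.297  130.0574]
-0.1 0.0 [325.2537 207.4915]
-0.03 0.07 [325.2103 135.9293]
-0.03 0.0 [325.1561 237.5039]
0.0 0.07 [325.1515 139.9213]
0.0 0.0 [325.0925 256.6637]
```

Run:
```python
from h import *
from scipy.optimize import least_squares
np.set_printoptions(precision=4,suppress=True)
f=np.load('w4.npz');i={'K':f['K'],'world_from_camera':f['T']}
a=cv2.imread('pics/w4.png')
g=cv2.inRange(cv2.cvtColor(a,cv2.COLOR_BGR2HSV),(40,80,30),(85,255,255))
print('green rows',np.flatnonzero(g[100:330,322:329].any(1))[[0,-1]]+100)
print('gray',a[198:232,325].astype(int).mean(1).round(), a[306:322,325].mean(1).round())
e=np.array([-np.sin(f['r'][2]),np.cos(f['r'][2])])
def row(s,z): return proj('wrist',f['p']+np.r_[e*s,z],i)[1]
r=least_squares(lambda q:[row(q[0]+.03,q[1])-222.7,row(q[0]-.03,q[1])-314.6],[0,.01]);print(r.x, 'pred end bottom',row(r.x[0]+.03,r.x[1]-.034),'pred board low corner',row(r.x[0]+.07,r.x[1]-.122),'top corner',row(r.x[0]+.07,r.x[1]-.034))
for h in(0.0,.004,.008,.012): print(h,[round(row(s,h-d),1) for s,d in((.03,0),(.03,.034),(.07,.122),(.07,.034),(-.03,0))])
```

```text
green rows [131 323]
gray [ 67.  67.  64.  69.  68.  70.  79.  99.  97.  94.  94.  92.  93.  94.
  92.  94.  92.  95.  96.  92.  94.  90.  96. 103. 127. 131. 130. 135.
 137. 133. 136. 135. 133. 138.] [135. 134. 134. 134. 137. 136. 136. 132. 120. 114. 123. 118. 118. 121.
 118. 125.]
[-0.0019  0.0163] pred end bottom 204.06038831430257 pred board low corner 131.83783117285338 top corner 140.52661886351092
0.0 [np.float64(209.8), np.float64(194.5), np.float64(128.8), np.float64(135.5), np.float64(297.4)]
0.004 [np.float64(212.0), np.float64(196.0), np.float64(129.0), np.float64(135.9), np.float64(300.9)]
0.008 [np.float64(214.3), np.float64(197.6), np.float64(129.2), np.float64(136.4), np.float64(304.4)]
0.012 [np.float64(216.6), np.float64(199.3), np.float64(129.5), np.float64(136.9), np.float64(308.1)]
```

apply_moves --deltas '[{"dp": [0.03,0,0.001],"roll": 0,"grip": 1},{"dp": [0.03,0,0.001],"roll": 0,"grip": 1},{"dp": [0.02,0,0.001],"roll": 0,"grip": 1},{"dp": [0.0113,0.01,0],"roll": 0,"grip": 1},{"dp": [0,0.03,0],"roll": 0,"grip": 1},{"dp": [0,0.03,0],"roll": 0,"grip": 1},{"dp": [0,0.02,0],"roll": 0,"grip": 1},{"dp": [0,0.005,0],"roll": 0,"grip": 1},{"dp": [0,0,0],"roll": 0,"grip": 1},{"dp": [0,0,0],"roll": 0,"grip": 1}]'

```text
time_s: 8.65
ee_pos: [0.497, -0.1911, 0.2049]
eef_rot: [-1.571, -0.001, -0.25]
force: [-0.4, 0.7, -2.1]
grip_width: 0.0118
```

Run:
```python
from h import *
np.set_printoptions(precision=4,suppress=True)
o=ctrl.get_obs();i=imaging.camera_info('wrist');a=snap('wrist','w5');np.savez('w5.npz',K=i['K'],T=i['world_from_camera'],p=o['ee_pos'],r=o['eef_rot'])
print(o['time_s'],o['ee_pos'],o['eef_rot'],o['force'],o['grip_width'])
u,v=proj('wrist',[.5123,-.1305,.085],i);print(u,v)
v=int(v);p=cv2.resize(a[v-50:v+50,270:380],None,fx=6,fy=6,interpolation=cv2.INTER_CUBIC);cv2.imwrite('pics/w5z.png',np.clip(p*1.6,0,255).astype(np.uint8))
```

```text
8.65 [ 0.497  -0.1911  0.2049] [-1.571  -0.0013 -0.2499] [-0.3831  0.6727 -2.0791] 0.011846454366148796
324.7796065410954 136.83499837525483
```

View pics/w5z.png

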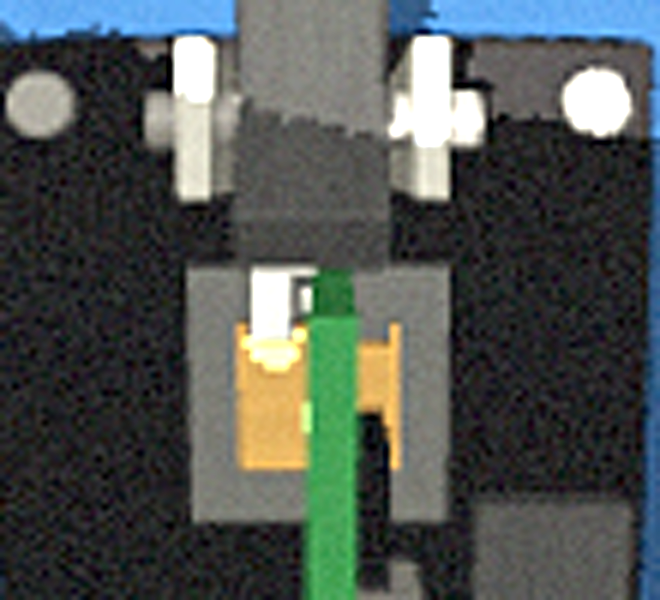

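Run:
```python
from h import *
np.set_printoptions(precision=4,suppress=True)
f=np.load('w5.npz');i={'K':f['K'],'world_from_camera':f['T']}
a=cv2.imread('pics/w5.png')
c=np.array([.4938,-.1950]);yw=-.25
J=np.array([[np.cos(yw),-np.sin(yw)],[np.sin(yw),np.cos(yw)]])
v0=136-50
for n,x,y,z in(('Lprong out',250,295,.085),('Lprong in',290,295,.085),('white 300',300,295,.085),('white312',312,295,.085),('contact L',238,440,.028),('contact R',402,440,.028),('board low L',314,300,.0985),('board low R',355,300,.0985),('board top L',308,500,.19),('plate R',640,300,.012),('screwL',40,103,.012),('screwR',597,103,.012)):
    p=onz('wrist',270+x/6,v0+y/6,z,i);print(n,J.T@(p[:2]-c))
print('tcp',J.T@(f['p'][:2]-c))
for v in(128,131,134,137,140,144): print(v,a[v,305:345].astype(int).mean(1).round().astype(int))
```

```text
Lprong out [-0.0102  0.0687]
Lprong in [-0.004   0.0686]
white 300 [-0.0025  0.0686]
white312 [-0.0006  0.0686]
contact L [-0.015   0.0372]
contact R [0.0158 0.0372]
board low L [-0.0002  0.0689]
board low R [0.0058 0.0689]
board top L [-0.0002  0.0554]
plate R [0.063  0.0632]
screwL [-0.0538  0.1018]
screwR [0.0538 0.1018]
tcp [0.0021 0.0045]
128 [19 13 16 11 34 44 41 42 47 39 40 44 45 44 48 41 43 42 49 45 47 44 48 40
 44 52 41 44 42 44 17 22  0 26 11 11 18 17 13 13]
131 [ 87  81  85  78  79  64  65 156 151 149 147 150 153 139 140 147 138 111
  45  42  34  37  42  48  66  69  65  65  70  88  81  90  82  83  84  84
  79  83  82  80]
134 [ 76  80  83  83  79  74  67 182 174 167 166 170 182 106  64 141 168  28
  41  43  48  44  37  41  78  82  83  80  80  79  77  81  80  77  76  81
  78  77  84  78]
137 [ 74  74  82  76  75  71  74 178 175 166 166 167 179 110  70 112 131  34
  39  36  44  48  42  30  68  73  83  77  73  76  83  77  76  75  78  79
  76  75  83  81]
140 [ 73  78  78  73  99 106  84 177 169 165 160 164 167  98  98  89  84  73
  64  70  69  69  71  70  72  77  77  76  75  72 116 106  71  81  76  80
  78  80  82  78]
144 [ 79  79  75  71  96 111 116 203 203 199 197 199 200 207 158  98  84  61
  67  69  63  67  71  64  92 110 119 112 116 115 122 100  76  78  75  75
  77  79  73  64]
```

The +y guide's left prong spans x = -10.2 to -4.0 mm in the jig frame, so the slot is centred near 0 to +1 mm. The board sits at about +2.5 mm. I'll shift it and check again.

apply_moves --deltas '[{"dp": [-0.0017,0.003,-0.0027],"roll": 0,"grip": 1},{"dp": [0,0,0],"roll": 0,"grip": 1},{"dp": [0,0,0],"roll": 0,"grip": 1}]'

```text
time_s: 9.07
ee_pos: [0.4944, -0.1934, 0.2011]
eef_rot: [-1.571, -0.0, -0.25]
force: [0.7, -0.1, -3.0]
grip_width: 0.0115
```

Run:
```python
from h import *
np.set_printoptions(precision=4,suppress=True)
o=ctrl.get_obs();i=imaging.camera_info('wrist');a=snap('wrist','w6');np.savez('w6.npz',K=i['K'],T=i['world_from_camera'],p=o['ee_pos'],r=o['eef_rot'])
c=np.array([.4938,-.1950]);yw=-.25
J=np.array([[np.cos(yw),-np.sin(yw)],[np.sin(yw),np.cos(yw)]])
print(o['time_s'],o['ee_pos'],o['eef_rot'],o['force'],J.T@(o['ee_pos'][:2]-c))
p=c+J@[0,.0687];u,v=proj('wrist',[*p,.085],i);print(u,v)
v=int(round(v))
for r in range(v-6,v+6,2): print(r,list(a[r,306:344].astype(int).mean(1).round().astype(int)), 'g', list(np.flatnonzero((a[r,306:344,1].astype(int)-a[r,306:344,2])>20)+306)[::50])
for x in(312,318,322,330,334): print(x,J.T@(onz('wrist',x,v,.085,i)[:2]-c), J.T@(onz('wrist',x,v,.095,i)[:2]-c))
g=(a[v-3:v+4,:,1].astype(int)-a[v-3:v+4,:,2])>20
for k in g: q=np.flatnonzero(k[300:350])+300; print(q.min() if len(q) else 0,q.max() if len(q) else 0)
```

```text
9.075 [ 0.4944 -0.1934  0.2011] [-1.5708 -0.0001 -0.2501] [ 0.6965 -0.1044 -3.0303] [0.0002 0.0017]
324.9041920556111 132.3536916219678
126 [np.int64(18), np.int64(29), np.int64(11), np.int64(12), np.int64(5), np.int64(26), np.int64(42), np.int64(41), np.int64(33), np.int64(32), np.int64(29), np.int64(24), np.int64(37), np.int64(26), np.int64(33), np.int64(33), np.int64(23), np.int64(27), np.int64(32), np.int64(30), np.int64(37), np.int64(43), np.int64(44), np.int64(44), np.int64(44), np.int64(43), np.int64(31), np.int64(42), np.int64(45), np.int64(45), np.int64(38), np.int64(37), np.int64(22), np.int64(19), np.int64(15), np.int64(17), np.int64(18), np.int64(23)] g []
128 [np.int64(69), np.int64(66), np.int64(67), np.int64(70), np.int64(68), np.int64(68), np.int64(64), np.int64(86), np.int64(121), np.int64(141), np.int64(137), np.int64(137), np.int64(138), np.int64(138), np.int64(146), np.int64(151), np.int64(156), np.int64(135), np.int64(154), np.int64(111), np.int64(53), np.int64(60), np.int64(63), np.int64(59), np.int64(66), np.int64(69), np.int64(71), np.int64(68), np.int64(70), 
[... 1908 characters left out ...]
, np.int64(88), np.int64(156), np.int64(181), np.int64(166), np.int64(161), np.int64(162), np.int64(168), np.int64(139), np.int64(49), np.int64(39), np.int64(42), np.int64(38), np.int64(44), np.int64(48), np.int64(47), np.int64(44), np.int64(44), np.int64(72), np.int64(74), np.int64(83), np.int64(78), np.int64(76), np.int64(76), np.int64(74), np.int64(74), np.int64(74), np.int64(79), np.int64(77), np.int64(79), np.int64(81), np.int64(77)] g [np.int64(322)]
312 [-0.0118  0.0691] [-0.0114  0.0697]
318 [-0.0063  0.069 ] [-0.0061  0.0696]
322 [-0.0027  0.069 ] [-0.0026  0.0696]
330 [0.0047 0.069 ] [0.0045 0.0696]
334 [0.0083 0.069 ] [0.008  0.0697]
0 0
0 0
322 328
322 327
322 328
322 328
322 328
```

The slot is about 0.6 mm further +x than the board. I'll shift and descend slowly, checking the force at each step.

apply_moves --deltas '[{"dp": [0.0006,0.003,0],"roll": 0,"grip": 1},{"dp": [0,0.004,0],"roll": 0,"grip": 1},{"dp": [0,0.003,0],"roll": 0,"grip": 1},{"dp": [0,0.003,0],"roll": 0,"grip": 1},{"dp": [0,0,0],"roll": 0,"grip": 1}]'

```text
time_s: 9.75
ee_pos: [0.4949, -0.1934, 0.1878]
eef_rot: [-1.571, 0.0, -0.25]
force: [-0.7, 0.3, -2.2]
grip_width: 0.0116
```

apply_moves --deltas '[{"dp": [0,0.003,0],"roll": 0,"grip": 1},{"dp": [0,0.003,0],"roll": 0,"grip": 1},{"dp": [0,0.003,0],"roll": 0,"grip": 1},{"dp": [0,0,0],"roll": 0,"grip": 1}]'

```text
time_s: 10.25
ee_pos: [0.4949, -0.1934, 0.1788]
eef_rot: [-1.571, 0.0, -0.25]
force: [-0.4, -0.8, -3.0]
grip_width: 0.012
```

apply_moves --deltas '[{"dp": [0,0.006,0],"roll": 0,"grip": 1},{"dp": [0,0.006,0],"roll": 0,"grip": 1},{"dp": [0,0.006,0],"roll": 0,"grip": 1},{"dp": [0,0.006,0],"roll": 0,"grip": 1},{"dp": [0,0.006,0],"roll": 0,"grip": 1},{"dp": [0,0,0],"roll": 0,"grip": 1}]'

```text
time_s: 11.0
ee_pos: [0.4948, -0.1934, 0.1486]
eef_rot: [-1.571, 0.001, -0.25]
force: [-0.5, 0.1, -1.7]
grip_width: 0.0117
```

apply_moves --deltas '[{"dp": [0,0.004,0],"roll": 0,"grip": 1},{"dp": [0,0.004,0],"roll": 0,"grip": 1},{"dp": [0,0.003,0],"roll": 0,"grip": 1},{"dp": [0,0,0],"roll": 0,"grip": 1}]'

```text
time_s: 11.5
ee_pos: [0.4949, -0.1934, 0.1378]
eef_rot: [-1.571, 0.0, -0.25]
force: [-0.4, 0.0, -1.8]
grip_width: 0.0119
```

apply_moves --deltas '[{"dp": [0,0.002,0],"roll": 0,"grip": 1},{"dp": [0,0.002,0],"roll": 0,"grip": 1},{"dp": [0,0,0],"roll": 0,"grip": 1}]'

```text
time_s: 11.88
ee_pos: [0.4949, -0.1935, 0.1339]
eef_rot: [-1.571, 0.0, -0.25]
force: [-0.3, -0.3, -2.2]
grip_width: 0.0117
```

apply_moves --deltas '[{"dp": [0,0.002,0],"roll": 0,"grip": 1},{"dp": [0,0.002,0],"roll": 0,"grip": 1},{"dp": [0,0,0],"roll": 0,"grip": 1}]'

```text
time_s: 12.25
ee_pos: [0.4951, -0.1935, 0.1303]
eef_rot: [-1.571, -0.0, -0.25]
force: [-1.7, 0.1, 3.8]
grip_width: 0.0117
```

Contact is felt: about 6 N at TCP z 0.130. I'll hold a moment, then release.

apply_moves --deltas '[{"dp": [0,0,0],"roll": 0,"grip": 1},{"dp": [0,0,0],"roll": 0,"grip": -0.4},{"dp": [0,0,0],"roll": 0,"grip": -0.4},{"dp": [0,0,0],"roll": 0,"grip": -0.4},{"dp": [0,-0.02,0],"roll": 0,"grip": -0.4},{"dp": [0,-0.06,0],"roll": 0,"grip": -0.4},{"dp": [0,-0.06,0],"roll": 0,"grip": -0.4},{"dp": [0,0,0],"roll": 0,"grip": 1},{"dp": [0,0,0],"roll": 0,"grip": 1}]'

```text
time_s: 13.38
ee_pos: [0.4948, -0.1934, 0.2693]
eef_rot: [-1.571, 0.001, -0.25]
force: [0.5, -0.6, 0.1]
grip_width: 0.0491
```

Run:
```python
from h import *
np.set_printoptions(precision=4,suppress=True)
o=ctrl.get_obs();i=imaging.camera_info('wrist');a=snap('wrist','w7');np.savez('w7.npz',K=i['K'],T=i['world_from_camera'],p=o['ee_pos'],r=o['eef_rot'])
b=snap('scene','s7')
print(o['time_s'],o['ee_pos'],o['eef_rot'],o['force'],o['grip_width'],o['qpos'])
c=np.array([.4938,-.1950]);yw=-.25
J=np.array([[np.cos(yw),-np.sin(yw)],[np.sin(yw),np.cos(yw)]])
for s in(1,-1):
  for t in(.75,.9): print(s,t,proj('wrist',[*(c+J@[.0,s*(.096+.062*np.sin(t))]),.11+.062*np.cos(t)],i))
z=cv2.resize(b[165:250,195:330],None,fx=2.6,fy=2.6,interpolation=cv2.INTER_CUBIC)
m=np.zeros((400,800,3),np.uint8);m[:, :440]=cv2.resize(a[0:400,120:560],(440,400));m[:221,445:445+351]=z
cv2.imwrite('pics/c7.png',m)
```

```text
13.375 [ 0.4948 -0.1934  0.2693] [-1.5707  0.0008 -0.25  ] [ 0.4631 -0.6215  0.1415] 0.04910657018869527 [-0.4415  0.2222  1.4958 -0.      1.4245 -0.1915]
1 0.75 [324.6634  57.2674]
1 0.9 [324.6805  52.0619]
-1 0.75 [324.632  320.8845]
-1 0.9 [324.644  321.4688]
```

View pics/c7.png

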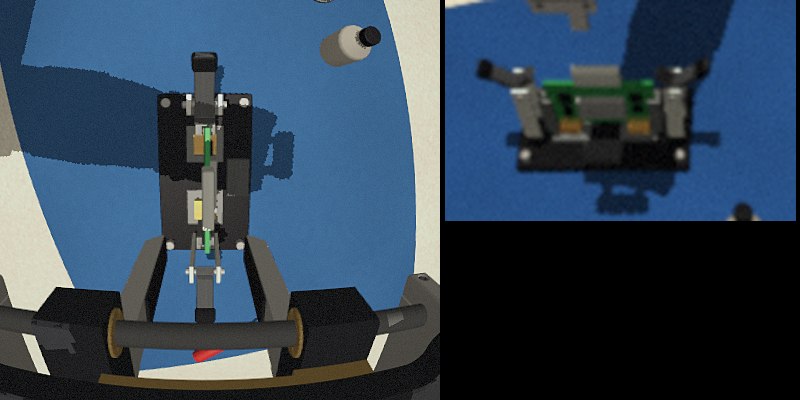

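The board stands upright in both guides on the contacts, and both levers are still open. Next I'll close the +y lever from outside.

apply_moves --deltas '[{"dp": [0,0,0.055],"roll": 0,"grip": 1},{"dp": [0,0,0.055],"roll": 0,"grip": 1},{"dp": [0,0,0.055],"roll": 0,"grip": 1},{"dp": [0,0,0],"roll": 0,"grip": 1},{"dp": [0,0.045,0],"roll": 0,"grip": 1},{"dp": [0,0.045,0],"roll": 0,"grip": 1},{"dp": [0,0.041,0],"roll": 0,"grip": 1},{"dp": [0,0,0],"roll": 0,"grip": 1}]'

```text
time_s: 14.48
ee_pos: [0.534, -0.0341, 0.1361]
eef_rot: [-1.572, 0.006, -0.251]
force: [-0.0, 1.6, 0.3]
grip_width: 0.0004
```

apply_moves --deltas '[{"dp": [0,0,-0.009],"roll": 0,"grip": 1},{"dp": [0,-0.004,-0.0034],"roll": 0,"grip": 1},{"dp": [0,-0.0045,-0.0034],"roll": 0,"grip": 1},{"dp": [0,-0.004,-0.0047],"roll": 0,"grip": 1},{"dp": [0,-0.004,-0.0047],"roll": 0,"grip": 1},{"dp": [0,0,0],"roll": 0,"grip": 1}]'

```text
time_s: 15.22
ee_pos: [0.53, -0.0581, 0.1568]
eef_rot: [-1.57, -0.002, -0.25]
force: [0.8, 3.6, 2.1]
grip_width: 0.0002
```

apply_moves --deltas '[{"dp": [0,-0.003,-0.0054],"roll": 0,"grip": 1},{"dp": [0,-0.003,-0.0054],"roll": 0,"grip": 1},{"dp": [0,-0.002,-0.006],"roll": 0,"grip": 1},{"dp": [0,0,0],"roll": 0,"grip": 1}]'

```text
time_s: 15.72
ee_pos: [0.5259, -0.0742, 0.1647]
eef_rot: [-1.57, -0.002, -0.25]
force: [1.8, 4.7, 4.3]
grip_width: 0.0
```

apply_moves --deltas '[{"dp": [0,-0.001,-0.005],"roll": 0,"grip": 1},{"dp": [0,-0.001,-0.004],"roll": 0,"grip": 1},{"dp": [0,-0.001,-0.004],"roll": 0,"grip": 1},{"dp": [0,0,0],"roll": 0,"grip": 1}]'

```text
time_s: 16.23
ee_pos: [0.5227, -0.0867, 0.1675]
eef_rot: [-1.57, -0.002, -0.25]
force: [2.4, 5.6, 5.6]
grip_width: 0.0005
```

apply_moves --deltas '[{"dp": [0,0,-0.002],"roll": 0,"grip": 1},{"dp": [0,0,-0.002],"roll": 0,"grip": 1},{"dp": [0,0,0],"roll": 0,"grip": 1}]'

```text
time_s: 16.6
ee_pos: [0.522, -0.0899, 0.1678]
eef_rot: [-1.569, -0.002, -0.25]
force: [2.9, 10.3, 8.3]
grip_width: 0.0005
```

apply_moves --deltas '[{"dp": [0,0,-0.002],"roll": 0,"grip": 1},{"dp": [0,0,-0.001],"roll": 0,"grip": 1},{"dp": [0,0,0],"roll": 0,"grip": 1}]'

```text
time_s: 16.98
ee_pos: [0.5217, -0.0907, 0.1679]
eef_rot: [-1.565, -0.003, -0.249]
force: [6.3, 24.8, 8.3]
grip_width: 0.0003
```

The force jumped to 25 N with almost no travel, so the lever is at its stop. I'll back off and go to the -y lever.

apply_moves --deltas '[{"dp": [0,0,0.015],"roll": 0,"grip": 1},{"dp": [0,-0.05,0.015],"roll": 0,"grip": 1},{"dp": [0,-0.05,0],"roll": 0,"grip": 1},{"dp": [0,-0.01,-0.05],"roll": 0,"grip": 1},{"dp": [0,0,-0.05],"roll": 0,"grip": 1},{"dp": [0,0,-0.05],"roll": 0,"grip": 1},{"dp": [0,0,-0.05],"roll": 0,"grip": 1},{"dp": [0,0,-0.05],"roll": 0,"grip": 1},{"dp": [0,0,-0.05],"roll": 0,"grip": 1},{"dp": [0,0,0],"roll": 0,"grip": 1}]'

```text
time_s: 18.23
ee_pos: [0.4523, -0.3578, 0.2759]
eef_rot: [-1.571, 0.001, -0.254]
force: [0.1, 0.7, -0.2]
grip_width: 0.0006
```

Run:
```python
from h import *
np.set_printoptions(precision=4,suppress=True)
o=ctrl.get_obs();c=np.array([.4938,-.1950]);yw=-.25
J=np.array([[np.cos(yw),-np.sin(yw)],[np.sin(yw),np.cos(yw)]])
print(o['ee_pos'],o['eef_rot'],o['force'],J.T@(o['ee_pos'][:2]-c))
```

```text
[ 0.4523 -0.3578  0.2759] [-1.5713  0.0014 -0.2537] [ 0.1308  0.7067 -0.2245] [ 0.0001 -0.168 ]
```

apply_moves --deltas '[{"dp": [0,0.047,0],"roll": 0,"grip": 1},{"dp": [0,0.047,0],"roll": 0,"grip": 1},{"dp": [0,0.045,0],"roll": 0,"grip": 1},{"dp": [0,0,0.011],"roll": 0,"grip": 1},{"dp": [0,-0.004,0.0034],"roll": 0,"grip": 1},{"dp": [0,-0.0045,0.0034],"roll": 0,"grip": 1},{"dp": [0,-0.004,0.0047],"roll": 0,"grip": 1},{"dp": [0,-0.004,0.0047],"roll": 0,"grip": 1},{"dp": [0,0,0],"roll": 0,"grip": 1}]'

```text
time_s: 19.35
ee_pos: [0.4607, -0.3285, 0.1547]
eef_rot: [-1.571, -0.001, -0.25]
force: [0.7, 0.5, -0.0]
grip_width: 0.0008
```

apply_moves --deltas '[{"dp": [0,-0.003,0.0054],"roll": 0,"grip": 1},{"dp": [0,-0.003,0.0054],"roll": 0,"grip": 1},{"dp": [0,-0.002,0.006],"roll": 0,"grip": 1},{"dp": [0,-0.001,0.005],"roll": 0,"grip": 1},{"dp": [0,-0.001,0.004],"roll": 0,"grip": 1},{"dp": [0,-0.001,0.004],"roll": 0,"grip": 1},{"dp": [0,0,0],"roll": 0,"grip": 1}]'

```text
time_s: 20.23
ee_pos: [0.467, -0.3021, 0.1642]
eef_rot: [-1.575, 0.0, -0.251]
force: [-2.7, -22.8, -14.0]
grip_width: 0.0006
```

apply_moves --deltas '[{"dp": [0,0,0.002],"roll": 0,"grip": 1},{"dp": [0,0,0.002],"roll": 0,"grip": 1},{"dp": [0,0,0],"roll": 0,"grip": 1}]'

```text
time_s: 20.6
ee_pos: [0.4672, -0.3011, 0.1644]
eef_rot: [-1.58, -0.0, -0.252]
force: [-6.6, -41.4, -17.7]
grip_width: -0.0
```

apply_moves --deltas '[{"dp": [0,0,-0.006],"roll": 0,"grip": 1},{"dp": [0,0,-0.02],"roll": 0,"grip": 1},{"dp": [0,-0.05,-0.01],"roll": 0,"grip": 1},{"dp": [0,-0.055,0],"roll": 0,"grip": 1},{"dp": [-0.03,0,0.05],"roll": 0,"grip": 1},{"dp": [-0.03,0,0.05],"roll": 0,"grip": 1},{"dp": [0,0,0.04],"roll": 0,"grip": 1},{"dp": [0,0,0],"roll": 0,"grip": 1}]'

```text
time_s: 21.6
ee_pos: [0.4368, -0.1789, 0.2709]
eef_rot: [-1.57, -0.001, -0.247]
force: [-0.3, -0.3, -0.1]
grip_width: 0.0005
```

Run:
```python
from h import *
np.set_printoptions(precision=4,suppress=True)
o=ctrl.get_obs();i=imaging.camera_info('wrist');a=snap('wrist','w8');np.savez('w8.npz',K=i['K'],T=i['world_from_camera'],p=o['ee_pos'],r=o['eef_rot'])
b=snap('scene','s8')
print(o['time_s'],o['ee_pos'],o['eef_rot'],o['force'],o['grip_width'])
c=np.array([.4938,-.1950]);yw=-.25
J=np.array([[np.cos(yw),-np.sin(yw)],[np.sin(yw),np.cos(yw)]])
W=lambda x,y,z:[*(c+J@[x,y]),z]
# overlay: predicted closed tips (red) and tips at 0.1 / 0.2 rad (yellow), board bar top centre seated (magenta)
o2=cv2.resize(a,None,fx=2,fy=2,interpolation=cv2.INTER_CUBIC)
for s in(1,-1):
    for t,col in((0,(0,0,255)),(.15,(0,255,255))):
        u=proj('wrist',W(0,s*(.096+.062*np.sin(t)),.11+.062*np.cos(t)),i);print(s,t,u)
        cv2.circle(o2,tuple(int(k) for k in u*2),3,col,-1)
u=[proj('wrist',W(0,0,.11),i)][0]*2;x0,y0=int(max(0,u[0]-200)),int(max(0,u[1]-290));print(x0,y0)
z=cv2.resize(b[165:250,195:330],None,fx=2.9,fy=2.9,interpolation=cv2.INTER_CUBIC)
m=np.zeros((600,800,3),np.uint8);k=o2[y0:y0+600,x0:x0+400];m[:k.shape[0],:k.shape[1]]=k;m[:z.shape[0],405:405+391]=z[:,:391]
cv2.imwrite('pics/c8.png',m)
```

```text
21.6 [ 0.4368 -0.1789  0.2709] [-1.5703 -0.0014 -0.247 ] [-0.3247 -0.2932 -0.1441] 0.0005038019154830173
1 0 [393.6602 103.7112]
1 0.15 [393.6672  93.2756]
-1 0 [381.4051 296.9867]
-1 0.15 [380.5243 303.771 ]
556 94
```

View pics/c8.png

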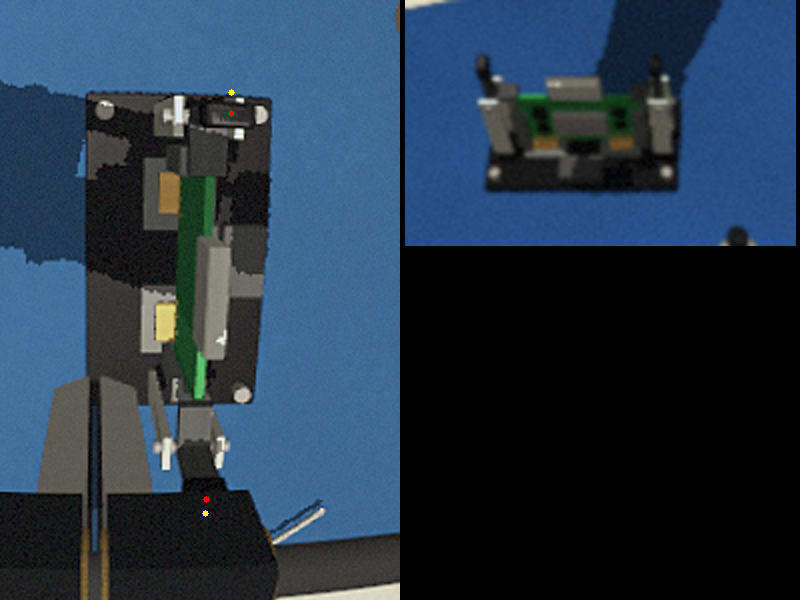

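The +y sleeve sits on its predicted closed point (231,113). The -y tip is hidden by the gripper, though the scene view shows it upright. I'll move the gripper aside and measure the -y tip numerically, since that was my last viewed picture.

apply_moves --deltas '[{"dp": [0,0,-0.05],"roll": 0,"grip": 1},{"dp": [0,0,-0.05],"roll": 0,"grip": 1},{"dp": [0,0,-0.05],"roll": 0,"grip": 1},{"dp": [0,0,0],"roll": 0,"grip": 1},{"dp": [0,0,0],"roll": 0,"grip": 1}]'

```text
time_s: 22.32
ee_pos: [0.3989, -0.3263, 0.2698]
eef_rot: [-1.57, 0.0, -0.251]
force: [-0.3, 0.1, 0.0]
grip_width: 0.0007
```

Run:
```python
from h import *
np.set_printoptions(precision=4,suppress=True)
o=ctrl.get_obs();i=imaging.camera_info('wrist');a=snap('wrist','w9')
f8=np.load('w8.npz');i8={'K':f8['K'],'world_from_camera':f8['T']};a8=cv2.imread('pics/w8.png')
c=np.array([.4938,-.1950]);yw=-.25
J=np.array([[np.cos(yw),-np.sin(yw)],[np.sin(yw),np.cos(yw)]])
W=lambda x,y,z:[*(c+J@[x,y]),z]
# brightness (and blue) along the jig y line at sleeve-end height z=.172, two x stations
for s,im,inf in((1,a8,i8),(-1,a,i)):
    print('side',s,[tuple(proj('wrist',W(0,s*.096,.172),inf).round())])
    for x in(-.008,.0,.008):
        ys=np.arange(.080,.126,.002)
        P=np.array([proj('wrist',W(x,s*y,.172),inf) for y in ys],np.float32)
        v=cv2.remap(im,P[None,:,0],P[None,:,1],cv2.INTER_LINEAR)[0].astype(int)
        print(x,[f'{int(y*1000)}:{q[0]}/{q[2]}' for y,q in zip(ys,v)])
s8=cv2.imread('pics/s8.png')
for s in(1,-1): 
    u=proj('scene',W(0,s*.096,.166));h=proj('scene',W(0,s*.096,.11));u2=proj('scene',W(0,s*(.096+.0085),.165))
    r=s8[int(u[1])-6:int(u[1])+7,int(u[0])-10:int(u[0])+11].astype(int).max(2)
    yy,xx=np.nonzero(r<48);print('scene',s,'closed',u,'0.15rad',u2,'dark centroid',xx.mean()+int(u[0])-10,yy.mean()+int(u[1])-6,len(xx))
    print(r[::2])
```

```text
side 1 [(np.float64(394.0), np.float64(104.0))]
-0.008 ['80:58/61', '82:55/59', '84:56/59', '86:50/54', '88:68/73', '90:20/22', '92:89/97', '94:91/100', '96:74/78', '98:55/56', '100:51/54', '102:14/15', '104:63/37', '106:156/62', '108:152/63', '110:152/62', '112:154/67', '114:154/64', '116:151/63', '118:153/63', '120:152/64', '122:154/64', '124:151/63']
0.0 ['80:21/19', '82:23/21', '84:19/17', '86:72/82', '88:74/85', '90:36/40', '92:85/88', '94:47/48', '96:47/48', '98:50/52', '100:28/29', '102:57/67', '104:86/42', '106:157/68', '108:152/63', '110:155/69', '112:152/64', '114:153/67', '116:153/63', '118:151/62', '120:151/60', '122:152/62', '124:154/67']
0.008 ['80:43/48', '82:45/51', '84:51/51', '86:47/50', '88:51/52', '90:26/27', '92:51/53', '94:41/46', '96:40/39', '98:37/38', '100:37/37', '102:44/49', '104:43/31', '106:158/68', '108:155/67', '110:153/63', '112:153/62', '114:154/65', '116:154/64', '118:151/62', '120:152/67', '122:150/61', '124:152/63']
side -1 [(np.float64(393.0), np.float64(149.0))]
-0.008 ['80:53/58', '82:56/59', '84:56/57', '86:51/54', '88:39/39', '90:7/10', '92:36
[... 1569 characters left out ...]
220.8788 187.1395] 0.15rad [218.2918 187.3256] dark centroid 222.0 189.92 25
[[131 131 131 131 136 136 134 132 136 136 133 135 134 134 135 134 133 131
  136 131 135]
 [132 133 132 133 134 133 133 133 130 123 116 106 113 121 128 136 134 133
  135 133 133]
 [133 132 127 132 135 133 134 135 131  98  65  67  51  57 103 131 135 135
  134 135 134]
 [132 131 132 131 134 132 132 133 130  93  60  59  36  34  96 129 134 134
  135 133 130]
 [133 135 131 133 129 134 130 130 120  76  35  21  17  24  82 118 129 131
  131 133 129]
 [135 133 134 130 131 133 127 133 132 106  57  22  12  21  52 126 159 151
  135 133 133]
 [132 129 134 128 133 135 132 129 129 130 103  61  30  23  26  53  88  96
  102 112 116]]
```

Both sleeves span y of about 90–102 mm at the arm-tip height, centred on 96, so both levers are closed. The gripper touches nothing. Handing in.

```bash
python3 -c "
from h import *
print(ctrl.hand_in(), ctrl.get_obs()['force'])"
```

```text
the job is handed in; nothing more can be done
the job is handed in; nothing more can be done
```

The board is in the jig and standing on the sprung contacts, and both ejector levers are closed. I handed the job in at about 22 s of robot time; no verdict was reported.

**What I did**
- I pinched the grip bar lightly and pulled the board along its lean. It squared up flat in the pads once it was off the rest.
- The slot turned out to be about 0.8 mm in +x from `jig_mouth`. I slid the board in until I felt about 6 N from the contacts, then let go.
- I pushed the two levers shut one after the other from outside, following their arcs.

**Last checks**
- **Levers:** Both sleeves measured centred on y = ±96 mm at the arm-tip height, which is closed. Both pushes ended hard at the stop, with about 25 N on the +y side and 41 N through the fingers on the -y side.
- **Board:** It looked upright and in both guides in the last pictures. I did not measure its final height; that it is down at home is inferred from the closed levers.
- **Gripper:** It was clear of everything, with near-zero wrist force.
- **Other things:** I did not re-measure the bystanders, but no move came near them.

**Disagreement:** The two views of the slot differed by about 1.4 mm in x. A closer look settled it, and the board went in at the first try.

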